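# Heft three stamp boxes, open the heavy one and take out its brass stamp

### The arm

A 6-joint arm with a two-finger parallel gripper is mounted at the origin on the work surface. World frame = base frame: x ahead of the robot, y to its left, z up, the work surface at z = 0. Lengths are in m, angles in rad, forces in N, time in s.
With the tool pointing down it reaches from about 0.325 to 0.775 m from the base axis. Payload 9.3 kg.
Tool frame: the origin (TCP) lies on the centre line of the jaws, within the pads' length; the fingertips stand 19 mm ahead of it and the grasp point (between the pads) is the TCP (tip_reach is the distance from the TCP to the fingertips, in m); z points along the fingers, x is the direction in which the jaws open and shut, and the axes are right-handed (so a half turn about z gives the same grasp; the last joint's range is limited). The gripper opens to 85 mm and grips with 20 to 120 N. Pads are 22 mm wide; open, the fingers measure 114 mm over their backs; the gripper's body (76 mm by 85 mm) begins 54 mm behind the grasp point. The pads swing forward as they close: fully open they stand 13 mm farther back than shut.
Start: joints at [-1.269, 0.259, 0.021, 1.334, 0, 1.418], TCP at [0.242, -0.494, 0.25] pointing down, gripper open.
Joint ranges: [-3.04, 3.04], [-0.91, 1.82], [-1.04, 1.36], [-1.92, 1.95], [-1.52, 1.45], [-3.14, 3.14]. Speed limits (rad/s): [2.22, 2.22, 2.79, 3.14, 3.14, 3.14].

### API

Orientations are given as a unit quaternion [w, x, y, z].
In Python, from rig import get_state, capture, calibration, job_done, search_frame, silhouettes, tip_reach gives the robot as it stands.
- The arm moves only by the shell command python3 -m creep 'ROWS' [FORCE]. ROWS is text: rows parted by semicolons, each of 7 numbers parted by spaces: the gripper command: -1 is fully open, 1 is shut, values between are in proportion, then the shift along the world's x, y, z in cm, then the turn, a rotation vector about the world's x, y, z in degrees. A call has 1 to 12 rows; each row is the pose to reach, as a shift and turn from the pose commanded when the call began; what a row does not reach only later rows make up. A row lasts 1/12 s, in which the tool goes at most 41.7 mm and 7.16 degrees, less where a joint would pass 70% of its speed; a pose out of reach is approached as far as the arm can. A call with a gripper value outside its range is refused whole. The fingers move at their own pace and stop on an object; FORCE is the grip in N (left out, the last holds). Time passes only in rows, so rows that repeat a pose let the fingers close. It gives the time, the measured TCP pose, the force and the opening at its end, in the units of the state.
- get_state(): the state, without advancing time (a new reading comes with each control period).
- capture(name): name is "scene" or "top" or "wrist"; returns (picture, depth): 420x560x3 uint8, red, green, blue; 420x560 float32, m along the optical axis (not along the pixel's ray), 0 where there is no reading.
- calibration(name): a dict with "fx", "fy", "cx", "cy" (pixels), "distortion" ([k1, k2, p1, p2, k3] as OpenCV has them; the pictures are not rectified), "R" (3x3) and "t" (3): a world point X has camera coordinates R X + t; the wrist camera has in their place "tool_from_camera" (4x4, takes a point from camera to tool coordinates, whose origin is the TCP and whose axes are the tool frame's). Camera axes: x right, y down, z forward; pixel columns grow to the right and rows downward; lengths in m; the calibration is good to about 2 mm. A picture is of the moment at which its call begins: read the wrist's pose just before it. calibration takes no time and is no camera call.
- job_done(): hands the job in, once; it reports no verdict.
Trained networks look in the newest picture that a camera, given by its name, has taken for a name from the list of things; names that differ only in an ending like _2 or _b are one class to them, and where a whole thing is asked for, a point or a joint stands for the part that bears it (a point fixed in the world has none). Each returns a list of dicts, best first, with "confidence" (0 to 1); they miss things now and then, are a little off and sometimes report something else, mostly with a low value. They report only what shows in the picture. A call takes as long as a camera call.
- search_frame(thing, camera): "point" ([row, column] in pixels, amid what is visible of it).
- silhouettes(thing, camera): "region" (420x560 bool, what is visible of it) and "point" ([row, column] in pixels, amid what is visible of it).
The state is a dict: "time": time; "q": joint angles; "joint_velocities": joint speeds; "effort": joint torques, N m; "ee_pos": TCP position; "orientation": TCP orientation; "force": force on the tool from outside, world axes, zero at the start; "moment": the same for the moment, N m; "width": opening from 0.0 (shut) to 1.0 (fully open).
Only numpy, scipy, OpenCV 4.12 (cv2) and the standard library are available. Lean on these libraries where they do the work, as an engineer would, in place of code of your own. Each camera call takes 0.05 s, during which the arm holds its last target.

### The job

Three identical shut boxes stand on the riser: two hold a light wooden tile stamp, one the heavy brass one. Find the brass one by hefting, stand its box, still shut and level, on the white board, take the lid off and lay it flat, grip up, on the board or the table, then lift the brass stamp out and set it gently on the round plaster bat, leaving the open box on the board. Take lids off only on the board, one box at a time, keep boxes level and do not drop them; the other two boxes end shut where they stood, and the cup, the pot and the tool jar stay undisturbed.

Things in the scene. Friction and masses are not known exactly. Their poses are not given: they have to be found in the camera images.
- box_1_c (a point): one of three identical brown wooden boxes, brass label frame at its front end; body 120 long (x) x 58 wide (y) x 52 mm tall, walls and floor 5 mm, 74 mm tall with lid and grip. The point is the body's centre, 26 mm above its underside. It weighs about 0.32 kg shut with a wooden stamp in it, about 0.78 kg with the brass stamp (12 percent either way); which box is heavy varies
- lid_1_c (a point): loose lid of box_1, shut at the start: plate 116 x 54 x 6 mm, under it a 104 x 42 x 5 mm block that sits in the box with 3 mm play, on its middle a dark bar grip 40 long (x) x 14 wide (y) x 16 mm tall. The point is the grip's centre, 14 mm above the plate's underside, 40 mm above the box's point when shut. 60 g, it only rests in place
- box_2_c (a point): one of three identical brown wooden boxes, brass label frame at its front end; body 120 long (x) x 58 wide (y) x 52 mm tall, walls and floor 5 mm, 74 mm tall with lid and grip. The point is the body's centre, 26 mm above its underside. It weighs about 0.32 kg shut with a wooden stamp in it, about 0.78 kg with the brass stamp (12 percent either way); which box is heavy varies
- lid_2_c (a point): loose lid of box_2, shut at the start: plate 116 x 54 x 6 mm, under it a 104 x 42 x 5 mm block that sits in the box with 3 mm play, on its middle a dark bar grip 40 long (x) x 14 wide (y) x 16 mm tall. The point is the grip's centre, 14 mm above the plate's underside, 40 mm above the box's point when shut. 60 g, it only rests in place
- box_3_c (a point): one of three identical brown wooden boxes, brass label frame at its front end; body 120 long (x) x 58 wide (y) x 52 mm tall, walls and floor 5 mm, 74 mm tall with lid and grip. The point is the body's centre, 26 mm above its underside. It weighs about 0.32 kg shut with a wooden stamp in it, about 0.78 kg with the brass stamp (12 percent either way); which box is heavy varies
- lid_3_c (a point): loose lid of box_3, shut at the start: plate 116 x 54 x 6 mm, under it a 104 x 42 x 5 mm block that sits in the box with 3 mm play, on its middle a dark bar grip 40 long (x) x 14 wide (y) x 16 mm tall. The point is the grip's centre, 14 mm above the plate's underside, 40 mm above the box's point when shut. 60 g, it only rests in place
- riser: fixed plywood shelf unit, 376 mm wide (y), facing -x, origin under it. Boxes stand on its 16 mm base board side by side, 105 mm apart, long way along x, centres near x = -45 mm. A top shelf, underside 150 mm up, 16 mm thick, covers x from -60 to 105 mm: no room for an upright gripper, but the front is open. End panels at y = +-180 mm, x from -30 to 105 mm. Some boards lie on top
- board: fixed white modelling board lying on the table, 360 (x) x 300 (y) x 15 mm thick, origin under its centre, top at 15 mm
- bat: fixed round pale buff plaster bat (slab) lying on the board, 130 mm diameter, 16 mm thick, origin under its centre, so its top is 31 mm above the table
- bat_top (a point): centre of the bat's top, where the brass stamp goes. All three stamps have one shape: a 104 x 42 x 14 mm plate (brass 0.52 kg or wood 0.06 kg) with a wooden handle on its middle, 24 (x) x 34 (y) x 24 mm tall. In its box a stamp lies level on the floor, centred to 3 mm, long way along the box's x, so its handle spans 19 to 43 mm above the box's underside
- cup: bystander: white mug, 85 mm tall, 76 mm diameter, standing on the riser's top shelf (166 mm up), origin under it
- pot: bystander: small terracotta bowl, 58 mm tall, 88 mm diameter, on the table in front, origin under it
- jar: bystander: dark steel jar of modelling tools, 72 mm diameter, up to 195 mm tall, behind the board, origin under it

How it is judged:
On the way, in this order (a step that is already met when the one before it is completed fails the run):
1. the heavy box stands shut on the white board (over 5 N on the board), let go (((x of box_1_c in the frame of board between -0.15 and 0.15 m and y of box_1_c in the frame of board between -0.12 and 0.12 m and height (world z) of box_1_c below 0.055 m and angle between box_1_c's own z axis and vertical below 0.1 rad and contact force between board and box_1 above 5 N and linear speed of box_1 below 0.03 m/s and distance between lid_1_c and box_1_c below 0.047 m and contact force between box_1 and the fingers below 0.1 N) or (x of box_2_c in the frame of board between -0.15 and 0.15 m and y of box_2_c in the frame of board between -0.12 and 0.12 m and height (world z) of box_2_c below 0.055 m and angle between box_2_c's own z axis and vertical below 0.1 rad and contact force between board and box_2 above 5 N and linear speed of box_2 below 0.03 m/s and distance between lid_2_c and box_2_c below 0.047 m and contact force between box_2 and the fingers below 0.1 N) or (x of box_3_c in the frame of board between -0.15 and 0.15 m and y of box_3_c in the frame of board between -0.12 and 0.12 m and height (world z) of box_3_c below 0.055 m and angle between box_3_c's own z axis and vertical below 0.1 rad and contact force between board and box_3 above 5 N and linear speed of box_3 below 0.03 m/s and distance between lid_3_c and box_3_c below 0.047 m and contact force between box_3 and the fingers below 0.1 N))), for 0.2 s.
2. its lid is off and lies flat on the board or the table (((x of box_1_c in the frame of board between -0.15 and 0.15 m and y of box_1_c in the frame of board between -0.12 and 0.12 m and height (world z) of box_1_c below 0.055 m and angle between lid_1_c's own z axis and vertical below 0.15 rad and height (world z) of lid_1_c below 0.045 m and linear speed of lid_1 below 0.03 m/s) or (x of box_2_c in the frame of board between -0.15 and 0.15 m and y of box_2_c in the frame of board between -0.12 and 0.12 m and height (world z) of box_2_c below 0.055 m and angle between lid_2_c's own z axis and vertical below 0.15 rad and height (world z) of lid_2_c below 0.045 m and linear speed of lid_2 below 0.03 m/s) or (x of box_3_c in the frame of board between -0.15 and 0.15 m and y of box_3_c in the frame of board between -0.12 and 0.12 m and height (world z) of box_3_c below 0.055 m and angle between lid_3_c's own z axis and vertical below 0.15 rad and height (world z) of lid_3_c below 0.045 m and linear speed of lid_3 below 0.03 m/s))), for 0.2 s.
3. the stamp is lowered onto the bat in the fingers, not let fall (grasp point less than 60 mm above the bat's top) (horizontal distance between the grasp point and bat_top below 0.065 m and z of the grasp point in the frame of bat_top below 0.06 m and contact force between the fingers and anything else above 1 N and contact force between the fingers and bat below 0.1 N), for 0.1 s.
At the end, for the whole second after the job is handed in: the brass stamp rests on the bat (over 3.5 N, no box or lid on it); its open box stands upright on the board, centre 30 mm or more inside the edges; its lid lies flat on board or table; the other boxes stand within 30 mm of their places, upright, lids on; all at rest (contact force between bat and anything else above 3.5 N and contact force between bat and box_1 below 0.1 N and contact force between bat and box_2 below 0.1 N and contact force between bat and box_3 below 0.1 N and contact force between bat and lid_1 below 0.1 N and contact force between bat and lid_2 below 0.1 N and contact force between bat and lid_3 below 0.1 N and ((x of box_1_c in the frame of board between -0.15 and 0.15 m and y of box_1_c in the frame of board between -0.12 and 0.12 m and height (world z) of box_1_c below 0.055 m and angle between each of box_1_c, box_2_c, box_3_c's own z axis and vertical below 0.1 rad and contact force between board and box_1 above 1 N and linear speed of each of box_1, lid_1, box_2, box_3 below 0.03 m/s and angle between lid_1_c's own z axis and vertical below 0.15 rad and height (world z) of lid_1_c below 0.045 m and distance of each of box_2_c, box_3_c from where it was at the start of the episode below 0.03 m and distance between lid_2_c and box_2_c below 0.047 m and distance between lid_3_c and box_3_c below 0.047 m) or (x of box_2_c in the frame of board between -0.15 and 0.15 m and y of box_2_c in the frame of board between -0.12 and 0.12 m and height (world z) of box_2_c below 0.055 m and angle between each of box_2_c, box_1_c, box_3_c's own z axis and vertical below 0.1 rad and contact force between board and box_2 above 1 N and linear speed of each of box_2, lid_2, box_1, box_3 below 0.03 m/s and angle between lid_2_c's own z axis and vertical below 0.15 rad and height (world z) of lid_2_c below 0.045 m and distance of each of box_1_c, box_3_c from where it was at the start of the episode below 0.03 m and distance between lid_1_c and box_1_c below 0.047 m and distance between lid_3_c and box_3_c below 0.047 m) or (x of box_3_c in the frame of board between -0.15 and 0.15 m and y of box_3_c in the frame of board between -0.12 and 0.12 m and height (world z) of box_3_c below 0.055 m and angle between each of box_3_c, box_1_c, box_2_c's own z axis and vertical below 0.1 rad and contact force between board and box_3 above 1 N and linear speed of each of box_3, lid_3, box_1, box_2 below 0.03 m/s and angle between lid_3_c's own z axis and vertical below 0.15 rad and height (world z) of lid_3_c below 0.045 m and distance of each of box_1_c, box_2_c from where it was at the start of the episode below 0.03 m and distance between lid_1_c and box_1_c below 0.047 m and distance between lid_2_c and box_2_c below 0.047 m))); the robot touches nothing.
It fails at once if a lid comes off a box that is not standing on the white board, or two boxes are open at once ((distance between lid_1_c and box_1_c above 0.06 m and not (x of box_1_c in the frame of board between -0.15 and 0.15 m and y of box_1_c in the frame of board between -0.12 and 0.12 m and height (world z) of box_1_c below 0.055 m)) or (distance between lid_2_c and box_2_c above 0.06 m and not (x of box_2_c in the frame of board between -0.15 and 0.15 m and y of box_2_c in the frame of board between -0.12 and 0.12 m and height (world z) of box_2_c below 0.055 m)) or (distance between lid_3_c and box_3_c above 0.06 m and not (x of box_3_c in the frame of board between -0.15 and 0.15 m and y of box_3_c in the frame of board between -0.12 and 0.12 m and height (world z) of box_3_c below 0.055 m)) or (distance between lid_1_c and box_1_c above 0.06 m and distance between lid_2_c and box_2_c above 0.06 m) or (distance between lid_1_c and box_1_c above 0.06 m and distance between lid_3_c and box_3_c above 0.06 m) or (distance between lid_2_c and box_2_c above 0.06 m and distance between lid_3_c and box_3_c above 0.06 m)).
It fails at once if a box is tipped by more than 40 degrees (angle between any of box_1_c, box_2_c, box_3_c's own z axis and vertical above 0.7 rad).
It fails at once if a box is dropped or knocked (moves at over 0.35 m/s while no finger touches it) ((linear speed of box_1 above 0.35 m/s and contact force between box_1 and the fingers below 0.1 N) or (linear speed of box_2 above 0.35 m/s and contact force between box_2 and the fingers below 0.1 N) or (linear speed of box_3 above 0.35 m/s and contact force between box_3 and the fingers below 0.1 N)).
It fails at once if something is dropped or pressed hard on the plaster bat (over 70 N) (contact force between bat and anything else above 70 N).
It fails at once if the cup, the pot or the tool jar is shifted by over 30 mm or tipped over (distance of any of cup, pot, jar from where it was at the start of the episode above 0.03 m or angle between any of cup, pot, jar's own z axis and vertical above 0.5 rad).
It also fails if it takes over 72 s, if anything falls off the work surface, if the arm or the gripper's body presses on something with over 40 N, if the wrist force passes 120 N, or if a joint passes its speed limit or range.

## Working session

There is one attempt and no reset: what is moved stays moved. The work goes in short steps, Python scripts to look and compute and a shell command to move; the robot and the scene stay as the last step left them, time stands still between calls to the robot, and variables do not carry over. Pictures are saved under pics/ and viewed, and the job is handed in when it is done.

```bash
ls; mkdir -p pics
cat > h.py <<'E'
import numpy as np, cv2
from rig import *
def cam(name):
    c=calibration(name)
    K=np.array([[c['fx'],0,c['cx']],[0,c['fy'],c['cy']],[0,0,1]]);return c,K,np.array(c['distortion'])
def extr(name,state=None):
    c,K,D=cam(name)
    if 'R' in c: return np.array(c['R']),np.array(c['t'])
    from scipy.spatial.transform import Rotation as Ro
    s=state or get_state();w,x,y,z=s['orientation']
    T=np.eye(4);T[:3,:3]=Ro.from_quat([x,y,z,w]).as_matrix();T[:3,3]=s['ee_pos']
    M=np.linalg.inv(T@np.array(c['tool_from_camera']));return M[:3,:3],M[:3,3]
def cloud(name,depth,state=None):
    c,K,D=cam(name);R,t=extr(name,state)
    v,u=np.mgrid[0:depth.shape[0],0:depth.shape[1]]
    p=cv2.undistortPoints(np.stack([u,v],-1).reshape(-1,1,2).astype(np.float64),K,D).reshape(depth.shape+(2,))
    P=np.concatenate([p*depth[...,None],depth[...,None]],-1)
    W=(P-t)@R
    W[depth<=0]=np.nan
    return W
def ray(name,rc,z,state=None):
    c,K,D=cam(name);R,t=extr(name,state)
    p=cv2.undistortPoints(np.array([[[rc[1],rc[0]]]],float),K,D)[0,0]
    d=R.T@np.array([p[0],p[1],1]);o=-R.T@t
    return o+d*(z-o[2])/d[2]
def proj(name,X,state=None):
    c,K,D=cam(name);R,t=extr(name,state)
    return cv2.projectPoints(np.array(X,float).reshape(-1,3),cv2.Rodrigues(R)[0],t,K,D)[0].reshape(-1,2)
def snap(name,fn):
    s=get_state();im,d=capture(name);cv2.imwrite('pics/'+fn+'.png',im[...,::-1]);np.save('pics/'+fn+'.npy',d);return im,d,s
E
python3 - <<'E'
from h import *
print(get_state(), tip_reach if not callable(tip_reach) else tip_reach())
for n in ['scene','top','wrist']:
    snap(n,n+'0'); c=calibration(n); print(n,{k:np.round(v,3).tolist() for k,v in c.items()})
E
```

```text
pics
{'time': 0.0, 'q': array([-1.26863604e+00,  2.59183881e-01,  2.07191198e-02,  1.33372108e+00,
        1.40576592e-05,  1.41820704e+00]), 'joint_velocities': array([-0.00104737, -0.00066672, -0.00116249,  0.0005166 , -0.00110187,
       -0.0013182 ]), 'effort': array([ 2.96751623e-04, -5.55641592e+01,  3.44524741e+01,  1.36850582e-02,
       -1.98292814e-04, -2.09425394e-05]), 'ee_pos': array([ 0.24150014, -0.49382914,  0.2496539 ]), 'orientation': array([-4.58516518e-04,  8.48303202e-01, -5.29510335e-01, -5.22014939e-04]), 'force': array([ 0.07580149, -0.29112964,  0.71473372]), 'moment': array([ 0.04591649,  0.02201746, -0.04445209]), 'width': 1.004850661246092} 0.019
scene {'fx': 442.013, 'fy': 442.013, 'cx': 275.865, 'cy': 210.393, 'distortion': [-0.111, 0.0, 0.0, 0.0, 0.0], 'R': [[0.901, -0.434, -0.008], [-0.392, -0.805, -0.445], [0.187, 0.404, -0.896]], 't': [-0.518, 0.268, 0.925]}
top {'fx': 507.293, 'fy': 507.293, 'cx': 278.122, 'cy': 203.527, 'distortion': [-0.099, 0.0, 0.0, 0.0, 0.0], 'R': [[-0.026, -1.0, 0.004], [-0.986, 0.025, -0.164], [0.164, -0.008, -0.986]], 't': [-0.012, 0.6, 1.07]}
wrist {'fx': 349.475, 'fy': 349.475, 'cx': 279.633, 'cy': 206.92, 'distortion': [-0.064, 0.0, 0.0, 0.0, 0.0], 'tool_from_camera': [[1.0, 0.001, -0.0, 0.0], [-0.001, 0.956, 0.292, -0.074], [0.001, -0.292, 0.956, -0.124], [0.0, 0.0, 0.0, 1.0]]}
```

View pics/scene0.png

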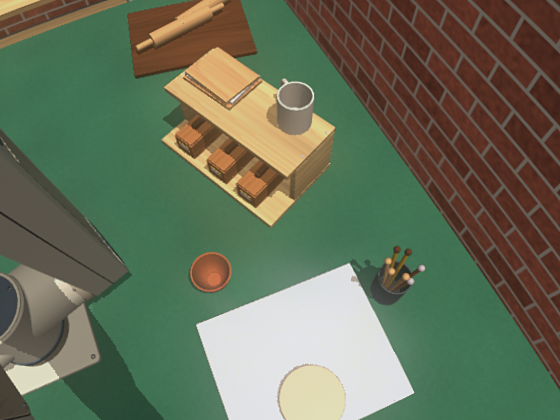

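View pics/top0.png

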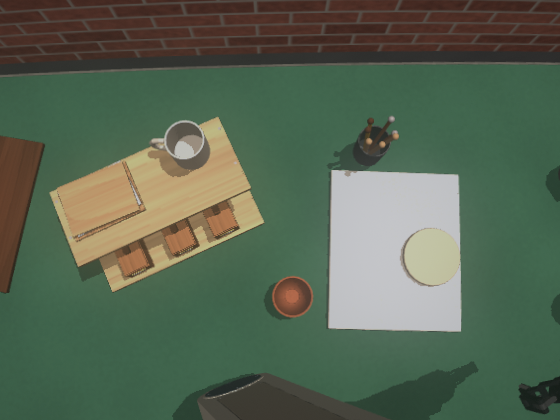

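View pics/wrist0.png

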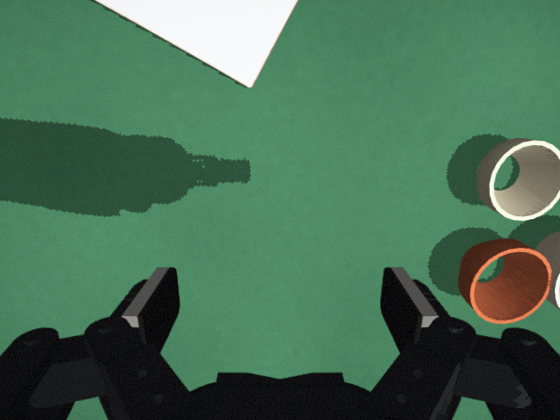

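The pictures show the riser at upper left in the top view, with the box fronts near (row 258, col 133), (237, 180) and (219, 221). The board spans cols 330–460, the bat is near (257, 432), the pot near (297, 292) and the jar near (145, 373). Next I measure from depth.

Run:
```python
from h import *
P={}
for n in ['scene','top']:
    d=np.load(f'pics/{n}0.npy'); W=cloud(n,d); P[n]=W
    # plane check
    if n=='top':
        for nm,(r,c) in dict(board=(200,350),bat=(257,432),table=(350,280),shelf=(190,120),base=(265,180)).items(): print(nm,np.round(W[r,c],4))
W=P['top']
z=W[...,2]
def rect(m):
    p=W[m][:,:2].astype(np.float32); return cv2.minAreaRect(p*1000)
v,u=np.mgrid[0:420,0:560]
m=(abs(z-.015)<.006)&(u>320)&(u<470)&(v>160)&(v<340); print('board',rect(cv2.erode(m.astype(np.uint8),np.ones((3,3)))>0))
m=(abs(z-.031)<.006)&(u>390)&(u<470)&(v>220)&(v<300); print('bat',W[m].mean(0),cv2.minEnclosingCircle((W[m][:,:2]*1000).astype(np.float32)))
m=(abs(z-.166)<.006)&(u<270)&(v>100); print('shelf',rect(cv2.erode(m.astype(np.uint8),np.ones((3,3)))>0))
for n in ['top','scene']:
  for th in ['box_1_c','lid_1_c','riser','pot','cup','jar','bat']:
    for r in silhouettes(th,n):
        if r['confidence']<.3: continue
        q=P[n][r['region']]; q=q[~np.isnan(q[:,0])]
        print(n,th,round(r['confidence'],2),np.round(r['point'],1),r['region'].sum(),np.round(np.median(q,0),3),np.round(np.percentile(q,2,axis=0),3),np.round(np.percentile(q,98,axis=0),3))
```

```text
board [ 0.6095 -0.1925  0.0148]
bat [ 0.473  -0.3679  0.0314]
table [ 0.2785 -0.0236  0.0011]
shelf [0.6108 0.2812 0.1911]
base [0.4721 0.1983 0.0008]
board ((494.1764221191406, -290.14111328125), (296.619873046875, 356.2793884277344), 86.2974853515625)
bat [ 0.47428548 -0.36727916  0.02994786] ((474.84466552734375, -368.22686767578125), 64.84442901611328)
shelf ((614.4024658203125, 231.64540100097656), (162.57601928710938, 371.8739318847656), 23.474523544311523)
top box_1_c 0.62 [232.5 225.9] 87 [0.539 0.085 0.054] [0.529 0.063 0.018] [0.55  0.108 0.07 ]
top lid_1_c 0.96 [217.3 220.6] 709 [0.567 0.099 0.074] [0.537 0.068 0.067] [0.598 0.129 0.091]
top riser 0.87 [201.9 147.1] 16992 [0.59  0.238 0.166] [0.451 0.037 0.012] [0.723 0.398 0.192]
top pot 0.94 [296.2 292.1] 1298 [ 0.397 -0.054  0.024] [ 0.359 -0.091  0.001] [ 0.436 -0.014  0.059]
top pot 0.65 [215.4 219.1] 697 [0.568 0.099 0.074] [0.537 0.069 0.067] [0.596 0.131 0.091]
top cup 0.89 [143.9 187.5] 1876 [0.697 0.152 0.201] [0.654 0.108 0.165] [0.727 0.21  0.252]
top bat 0.85 [255.6 433.3] 2590 [ 0.474 -0.366  0.03 ] [ 0.417 -
[... 305 characters left out ...]
0.108 0.071]
scene lid_1_c 0.97 [177.7 252.6] 693 [0.575 0.101 0.076] [0.538 0.07  0.072] [0.613 0.134 0.093]
scene riser 0.76 [130.2 250.2] 13409 [0.601 0.193 0.167] [0.45  0.032 0.01 ] [0.746 0.381 0.194]
scene pot 0.73 [270.9 211. ] 1298 [ 0.398 -0.041  0.029] [ 0.359 -0.092  0.004] [ 0.437 -0.013  0.061]
scene cup 0.82 [105. 294.] 1794 [0.691 0.145 0.22 ] [0.653 0.109 0.112] [0.745 0.25  0.253]
scene cup 0.62 [169.6 230.6] 522 [0.534 0.171 0.047] [0.494 0.153 0.019] [0.596 0.198 0.071]
scene jar 0.74 [282.6 393. ] 1673 [ 0.718 -0.24   0.09 ] [ 0.691 -0.274  0.005] [ 0.76  -0.207  0.191]
scene bat 0.72 [394.7 311.3] 3054 [ 0.48  -0.362  0.032] [ 0.419 -0.414  0.029] [ 0.534 -0.31   0.036]
```

Run:
```python
from h import *
a=np.radians(23.47);ex=np.array([np.cos(a),np.sin(a)]);ey=np.array([-np.sin(a),np.cos(a)])
S=np.array([.6144,.2316]);O=S-.0225*ex
print('riser origin',O)
for n in ['top','scene']:
    W=cloud(n,np.load(f'pics/{n}0.npy')).reshape(-1,3);W=W[~np.isnan(W[:,0])]
    r=np.c_[(W[:,:2]-O)@ex,(W[:,:2]-O)@ey,W[:,2]]
    b=r[(abs(r[:,2]-.016)<.005)&(abs(r[:,1])<.22)&(r[:,0]<-.02)&(r[:,0]>-.2)]
    print(n,'base',np.round(np.percentile(b,[1,50,99],axis=0)*1e3,1).tolist())
    for k in (-1,0,1):
        p=r[(abs(r[:,1]-.105*k)<.045)&(abs(r[:,2]-.074)<.004)&(r[:,0]<-.0)&(r[:,0]>-.15)]
        g=r[(abs(r[:,1]-.105*k)<.045)&(abs(r[:,2]-.090)<.005)&(r[:,0]<-.0)&(r[:,0]>-.15)]
        f=(p[:,0]>-.1)&(p[:,0]<-.07)
        rc=cv2.minAreaRect((p[:,:2]*1e3).astype(np.float32))
        print(n,k,len(p),len(g),'plate',np.round(np.percentile(p,[1,50,99],axis=0)*1e3,1).tolist(),'grip',np.round(np.percentile(g,[1,50,99],axis=0)*1e3,1).tolist() if len(g) else 0, np.round(rc[0],1),np.round(rc[1],1),round(rc[2],1))
```

```text
riser origin [0.59376145 0.22263895]
top base [[-114.6, -186.2, 11.4], [-82.2, -14.7, 15.6], [-33.4, 185.5, 20.2]]
top -1 599 54 plate [[-102.1, -130.1, 70.1], [-76.3, -103.1, 73.5], [-44.9, -76.5, 77.4]] grip [[-64.4, -109.9, 86.1], [-56.0, -103.2, 88.9], [-47.4, -96.5, 93.2]] [ -74.  -103.3] [56.8 59.7] 89.8
top 0 594 47 plate [[-100.4, -31.9, 70.2], [-75.0, -5.6, 73.7], [-44.5, 22.1, 77.5]] grip [[-62.1, -11.4, 86.3], [-54.1, -5.2, 89.5], [-47.3, 2.1, 93.9]] [-73.5  -5.2] [59.3 57.6] 0.6
top 1 571 46 plate [[-99.8, 78.4, 70.2], [-74.6, 104.2, 73.6], [-44.9, 132.8, 77.7]] grip [[-62.3, 99.3, 85.4], [-54.7, 105.7, 89.0], [-47.6, 113.6, 92.6]] [-73.  105.2] [57.6 57.4] 89.1
scene base [[-115.1, -186.5, 11.8], [-88.8, -47.6, 17.6], [-22.4, 185.0, 20.9]]
scene -1 599 87 plate [[-103.7, -129.9, 70.2], [-71.7, -108.0, 75.4], [-25.0, -75.4, 77.9]] grip [[-64.4, -108.7, 85.4], [-49.2, -102.9, 90.8], [-31.9, -95.2, 94.1]] [ -64.3 -103.4] [82.6 56.7] 0.6
scene 0 517 79 plate [[-100.4, -31.8, 70.5], [-68.5, -10.6, 75.6], [-24.1, 21.6, 77.9]] grip [[-60.7, -12.9, 85.9], [-46.8, -7.1, 91.4], [-30.9, 1.7, 94.5]] [-61.6  -5.3] [79.9 56.4] 0.1
scene 1 455 73 plate [[-100.8, 77.8, 70.2], [-70.1, 99.7, 75.4], [-23.8, 133.1, 77.9]] grip [[-61.5, 97.6, 85.5], [-46.4, 104.6, 90.5], [-30.6, 112.6, 93.2]] [-61.8 105.5] [77.7 59.1] 3.4
```

```bash
python3 -m creep '-1 0 20 8 0 0 0;-1 0 20 8 0 0 0;-1 0 20 8 0 0 0;-1 0 20 8 0 0 0;-1 0 20 8 0 0 0;-1 0 20 8 0 0 0' 20; python3 -c "
from rig import *
s=get_state();print(s['q'].round(4).tolist(),s['ee_pos'].round(4),s['orientation'].round(4))"
```

```text
time: 1.35
ee_pos: [0.2412, -0.2897, 0.3334]
orientation: [0.001, 0.849, -0.529, 0.002]
force: [0.4, -1.6, 0.7]
width: 0.996
[-1.1006, -0.0569, -0.1315, 1.4925, 0.0006, 1.5847] [ 0.2412 -0.2897  0.3334] [ 7.000e-04  8.487e-01 -5.288e-01  1.800e-03]
```

```bash
python3 -m creep '-1 16 19 -3 0 0 -2.6;-1 16 19 -3 0 0 -2.6;-1 16 19 -3 0 0 -2.6;-1 16 19 -3 0 0 -2.6;-1 16 19 -3 0 0 -2.6;-1 16 19 -3 0 0 -2.6;-1 18 43 -8 0 0 -2.6;-1 18 43 -8 0 0 -2.6;-1 18 43 -8 0 0 -2.6;-1 18 43 -8 0 0 -2.6;-1 18 43 -8 0 0 -2.6;-1 18 43 -8 0 0 -2.6' 20; python3 -c "
from rig import *
s=get_state();print(s['q'].round(4).tolist(),s['ee_pos'].round(4),s['orientation'].round(4))"
```

```text
time: 2.35
ee_pos: [0.4213, 0.1383, 0.2499]
orientation: [-0.0, 0.836, -0.548, 0.0]
force: [1.0, 0.2, 0.1]
width: 1.002
[0.1274, 0.0763, -0.2069, 1.2871, 0.0001, 2.8591] [0.4213 0.1383 0.2499] [-2.000e-04  8.362e-01 -5.484e-01  2.000e-04]
```

```bash
python3 -m creep '-1 3 1.5 -5 8 -18.3 0;-1 3 1.5 -5 8 -18.3 0;-1 3 1.5 -5 16 -36.7 0;-1 3 1.5 -5 16 -36.7 0;-1 3 1.5 -5 16 -36.7 0;-1 3 1.5 -5 16 -36.7 0;-1 3 1.5 -10 23.9 -55 0;-1 3 1.5 -10 23.9 -55 0;-1 3 1.5 -10 23.9 -55 0;-1 3 1.5 -10 23.9 -55 0;-1 3 1.5 -10 23.9 -55 0;-1 3 1.5 -10 23.9 -55 0' 20; python3 -c "
from rig import *
s=get_state();print(s['q'].round(4).tolist(),s['ee_pos'].round(4),s['orientation'].round(4))"
```

```text
time: 3.35
ee_pos: [0.4876, 0.151, 0.2052]
orientation: [-0.404, 0.735, -0.48, 0.259]
force: [0.3, 0.1, -0.7]
width: 1.001
[-0.1009, -0.1494, -1.041, -0.2546, 0.4333, 2.8475] [0.4876 0.151  0.2052] [-0.4035  0.7348 -0.4796  0.2593]
```

```bash
cat >> h.py <<'E'
from scipy.spatial.transform import Rotation as Ro
A0=np.radians(23.47);EX=np.array([np.cos(A0),np.sin(A0)]);EY=np.array([-np.sin(A0),np.cos(A0)]);O0=np.array([.59376,.22264])
def rs(x,y): return O0+x*EX+y*EY
def Rtool(s=None):
    s=s or get_state();w,x,y,z=s['orientation'];return Ro.from_quat([x,y,z,w])
def target(az,delta): # tool pitched delta deg below horizontal, heading az deg, camera up
    a,d=np.radians([az,delta]);e=np.array([np.cos(a),np.sin(a),0]);n=np.array([-np.sin(a),np.cos(a),0])
    z=np.cos(d)*e-np.sin(d)*np.array([0,0,1]);x=-n;y=np.cross(z,x);return Ro.from_matrix(np.c_[x,y,z])
def delta(p,Rt,s=None):
    s=s or get_state();print('shift cm',np.round((np.array(p)-s['ee_pos'])*100,2),'turn deg',np.round(np.degrees((Rt*Rtool(s).inv()).as_rotvec()),1))
def rep():
    s=get_state();M=Rtool(s).as_matrix();z=M[:,2];x=M[:,0]
    print('t',round(s['time'],2),'q',s['q'].round(3).tolist(),'p',s['ee_pos'].round(4),'pitch',round(np.degrees(np.arcsin(-z[2])),1),'az',round(np.degrees(np.arctan2(z[1],z[0])),1),'xaz',round(np.degrees(np.arctan2(x[1],x[0])),1),'xz',round(x[2],3),'F',s['force'].round(2),'M',s['moment'].round(3),'w',round(s['width'],3))
    r=s['ee_pos'][:2]-O0;print('riser xy',(r@EX).round(4),(r@EY).round(4))
E
python3 - <<'E'
from h import *
rep()
for d in (45,50,60):delta([*rs(-.15,-.0052),.16],target(23.47,d))
# FK fit
Q=np.array([[-1.26863604e+00,2.59183881e-01,2.07191198e-02,1.33372108e+00,1.4e-05,1.41820704],[-1.1006,-.0569,-.1315,1.4925,.0006,1.5847],[.1274,.0763,-.2069,1.2871,.0001,2.8591],[-.1009,-.1494,-1.041,-.2546,.4333,2.8475]])
X=np.array([[.2415,-.49383,.24965],[.2412,-.2897,.3334],[.4213,.1383,.2499],[.4876,.151,.2052]])
for q,x in zip(Q,X):
    c,s=np.cos(q[0]),np.sin(q[0]);print(c*x[0]+s*x[1],-s*x[0]+c*x[1],x[2])
E
```

```text
t 3.35 q [-0.101, -0.149, -1.041, -0.255, 0.433, 2.848] p [0.4876 0.151  0.2052] pitch 32.7 az 24.1 xaz -66.1 xz -0.006 F [ 0.26  0.06 -0.71] M [-0.327  0.711 -0.017] w 1.001
riser xy -0.1259 -0.0234
shift cm [-2.94  0.71 -4.52] turn deg [-5.3 11.1 -0.4]
shift cm [-2.94  0.71 -4.52] turn deg [-7.3 15.7 -0.4]
shift cm [-2.94  0.71 -4.52] turn deg [-11.3  24.9  -0.4]
0.5433238234871393 0.08360347918188551 0.24965
0.3675399590831068 0.08377295791117884 0.3334
0.43545740823411166 0.08365061633981091 0.2499
0.4699099627513339 0.19934740255905004 0.2052
```

```bash
cat > fk.py <<'E'
import numpy as np
from scipy.optimize import least_squares
D=[([-1.26864,.25918,.02072,1.33372,0,1.418],[.2415,-.49383,.24965]),([-1.1006,-.0569,-.1315,1.4925,.0006,1.5847],[.2412,-.2897,.3334]),([.1274,.0763,-.2069,1.2871,.0001,2.8591],[.4213,.1383,.2499]),([-.1009,-.1494,-1.041,-.2546,.4333,2.8475],[.4876,.151,.2052])]
def fk(p,q):
    r0,h,L1,a1,L2,a2,a,b,d=p
    f=q[1]-q[2]+q[3]
    r=r0+L1*np.cos(a1-q[1])+L2*np.cos(a2-q[1]+q[2])+a*np.cos(f)+b*np.cos(f)*np.cos(q[4])
    z=h+L1*np.sin(a1-q[1])+L2*np.sin(a2-q[1]+q[2])-a*np.sin(f)-b*np.sin(f)*np.cos(q[4])
    y=d+b*np.sin(q[4])
    c,s=np.cos(q[0]),np.sin(q[0])
    return np.array([c*r-s*y,s*r+c*y,z])
prior=np.array([0,.2,.3,1.5,.28,0,.08,.2755,.0837]);w=np.array([.05,.08,.1,.2,.1,.15,.06,.01,.001])
def fit(D):
    res=lambda p:np.r_[np.concatenate([(fk(p,q)-x)/5e-4 for q,x in D]),(p-prior)/w]
    return least_squares(res,prior)
if __name__=='__main__':
    f=fit(D);print(f.x.round(4),[(1e3*(fk(f.x,q)-x)).round(2).tolist() for q,x in D])
E
python3 fk.py
```

```text
[-0.      0.1284  0.5845  1.5706  0.3993  0.0741  0.1027  0.2756  0.0836] [[0.0, 0.03, -0.01], [0.02, -0.02, -0.01], [-0.0, -0.01, 0.02], [0.0, 0.0, -0.0]]
```

```bash
python3 -m creep '-1 -3 0.7 -4 -5.3 11.1 -0.4;-1 -3 0.7 -4 -5.3 11.1 -0.4;-1 -3 0.7 -4 -5.3 11.1 -0.4;-1 -3 0.7 -4 -5.3 11.1 -0.4' 20; python3 -c "
from h import *
rep()"
```

```text
time: 3.68
ee_pos: [0.4582, 0.1593, 0.1662]
orientation: [-0.322, 0.773, -0.505, 0.211]
force: [-0.7, 0.4, 0.5]
width: 0.999
t 3.68 q [-0.01, -0.146, -0.965, 0.007, 0.295, 2.834] p [0.4582 0.1593 0.1662] pitch 44.7 az 23.6 xaz -66.3 xz 0.001 F [-0.68  0.42  0.52] M [-0.244  0.568 -0.005] w 0.999
riser xy -0.1496 -0.0041
```

```bash
cat >> fk.py <<'E'
D.append(([-.010,-.146,-.965,.007,.295,2.834],[.4582,.1593,.1662]))
P=fit(D).x
lo=np.array([-3.04,-.91,-1.04,-1.92,-1.52]);hi=np.array([3.04,1.82,1.36,1.95,1.45])
def tdir(q):
    f=q[1]-q[2]+q[3];v=np.array([np.cos(f)*np.cos(q[4]),np.sin(q[4]),-np.sin(f)*np.cos(q[4])]);c,s=np.cos(q[0]),np.sin(q[0])
    return np.array([c*v[0]-s*v[1],s*v[0]+c*v[1],v[2]])
def ik(p,az,dl,q0=(0.1,.3,-.9,.3,.3)):
    a,d=np.radians([az,dl]);t=np.array([np.cos(a)*np.cos(d),np.sin(a)*np.cos(d),-np.sin(d)])
    s=least_squares(lambda q:np.r_[(fk(P,q)-p)*10,tdir(q)-t],np.clip(q0,lo+.01,hi-.01),bounds=(lo,hi));q=s.x
    # roll: frame before roll
    f=q[1]-q[2]+q[3];c,s_=np.cos(q[0]),np.sin(q[0]);Rz=np.array([[c,-s_,0],[s_,c,0],[0,0,1]])
    yj=Rz@np.array([-np.cos(f)*np.sin(q[4]),np.cos(q[4]),np.sin(f)*np.sin(q[4])])  # lateral axis
    z=tdir(q);x=-np.array([-np.sin(a),np.cos(a),0])
    roll=np.arctan2(np.dot(np.cross(yj,x),z),np.dot(yj,x))
    return q,s.fun if False else np.abs(np.r_[(fk(P,q)-p)*1e3,(tdir(q)-t)*1e3]).max(),roll
E
python3 - <<'E'
from fk import *; from h import rs
print(P.round(4))
print('cur',ik(np.array([.4582,.1593,.1662]),23.6,44.7))
for nm,x,y in (('A',-.0445,-.1033),('B',-.0425,-.0052),('C',-.042,.1053)):
  for dl in (30,35,45,55):
    for xo in (-.105,-.02):
      for z in (.055,.09):
        q,e,r=ik(np.array([*rs(x+xo,y),z]),23.47,dl); print(nm,dl,xo,z,q.round(2),round(e,2),round(r,2), end=' | ')
    print()
E
```

```text
[-5.0000e-04  1.3000e-01  5.8510e-01  1.5718e+00  4.0050e-01  7.1600e-02
  1.0380e-01  2.7570e-01  8.3600e-02]
cur (array([-0.01002762, -0.1461504 , -0.96553299,  0.00662677,  0.29536071]), np.float64(4.3298697960381105e-11), np.float64(2.8357564973422296))
A 30 -0.105 0.055 [-0.42  0.22 -1.04 -0.21  0.71] 183.74 2.44 | A 30 -0.105 0.09 [-0.41  0.13 -1.04 -0.19  0.69] 144.16 2.49 | A 30 -0.02 0.055 [-0.22  0.35 -1.04 -0.61  0.55] 94.59 2.71 | A 30 -0.02 0.09 [-0.22  0.27 -1.04 -0.59  0.54] 65.08 2.74 | 
A 35 -0.105 0.055 [-0.37  0.19 -1.04 -0.22  0.62] 142.09 2.5 | A 35 -0.105 0.09 [-0.36  0.1  -1.04 -0.19  0.61] 100.73 2.54 | A 35 -0.02 0.055 [-0.2   0.33 -1.04 -0.6   0.49] 41.17 2.73 | A 35 -0.02 0.09 [-0.2   0.26 -1.04 -0.58  0.49] 8.77 2.76 | 
A 45 -0.105 0.055 [-0.29  0.16 -1.04 -0.22  0.47] 42.54 2.58 | A 45 -0.105 0.09 [-0.29  0.08 -1.04 -0.19  0.48] 0.0 2.6 | A 45 -0.02 0.055 [-0.15  0.27 -0.94 -0.35  0.38] 0.0 2.72 | A 45 -0.02 0.09 [-0.15  0.19 -0.9  -0.22  0.38] 0.0 2.72 | 
A 55 -0.105 0.055 [-0.22  0.14 -0.94 -0.02  0.35] 0.0 2.6 | A 55 -0.105 0.09 [-0.22  0.06 -0.89  0.1
[... 1416 characters left out ...]
4 -0.27 -0.05] 205.18 -3.13 | C 35 -0.105 0.09 [ 0.41  0.04 -1.04 -0.24 -0.03] 168.2 3.14 | C 35 -0.02 0.055 [ 0.39  0.29 -1.04 -0.6  -0.01] 92.08 3.13 | C 35 -0.02 0.09 [ 0.39  0.22 -1.04 -0.58  0.01] 55.24 3.13 | 
C 45 -0.105 0.055 [ 0.39  0.12 -1.04 -0.25 -0.01] 82.14 3.13 | C 45 -0.105 0.09 [ 0.38  0.04 -1.04 -0.23  0.01] 44.76 3.12 | C 45 -0.02 0.055 [ 0.38  0.26 -1.   -0.48  0.02] 0.0 3.12 | C 45 -0.02 0.09 [ 0.38  0.18 -0.95 -0.34  0.02] 0.0 3.12 | 
C 55 -0.105 0.055 [ 0.38  0.11 -1.   -0.15  0.02] 0.0 3.12 | C 55 -0.105 0.09 [ 0.38  0.03 -0.94 -0.01  0.02] 0.0 3.12 | C 55 -0.02 0.055 [ 0.38  0.23 -0.83 -0.1   0.01] 0.0 3.12 | C 55 -0.02 0.09 [ 0.38  0.16 -0.78  0.02  0.01] 0.0 3.12 |
```

```bash
python3 - <<'E'
from fk import *; from h import rs
dl=50
for nm,y in (('A',-.1033),('B',-.0052),('C',.1053)):
  for x,z in ((-.117,.111),(-.066,.05),(-.066,.065),(-.11,.085),(-.15,.095),(-.16,.15),(-.16,.2),(-.2,.2)):
    q,e,r=ik(np.array([*rs(x,y),z]),23.47,dl); print(nm,x,z,q.round(2),round(e,2),round(r,2))
for az in (-35,-28,-20,-10):
  for p in ((.52,-.2,.05),(.5,-.2,.05),(.5,-.2,.15),(.4,0,.2)):
    q,e,r=ik(np.array(p),az,dl,(-.4,.3,-.9,.3,.2)); print(az,p,q.round(2),round(e,2),round(r,2))
E
python3 - <<'E'
from h import *
rep()
delta([*rs(-.117,-.0052),.111],target(23.47,50))
E
```

```text
A -0.117 0.111 [-0.2   0.07 -0.87  0.03  0.38] 0.0 2.65
A -0.066 0.05 [-0.13  0.26 -0.88 -0.19  0.34] 0.0 2.71
A -0.066 0.065 [-0.13  0.23 -0.86 -0.14  0.34] 0.0 2.71
A -0.11 0.085 [-0.19  0.13 -0.91 -0.07  0.37] 0.0 2.66
A -0.15 0.095 [-0.26  0.05 -0.95 -0.01  0.41] 0.0 2.6
A -0.16 0.15 [-0.28 -0.07 -0.87  0.2   0.42] 0.0 2.58
A -0.16 0.2 [-0.28 -0.14 -0.77  0.37  0.42] 0.0 2.58
A -0.2 0.2 [-0.37 -0.21 -0.81  0.43  0.47] 0.0 2.49
B -0.117 0.111 [ 0.05  0.03 -0.93 -0.06  0.23] 0.0 2.86
B -0.066 0.05 [ 0.1   0.24 -0.93 -0.27  0.2 ] 0.0 2.9
B -0.066 0.065 [ 0.1   0.2  -0.91 -0.22  0.2 ] 0.0 2.9
B -0.11 0.085 [ 0.06  0.09 -0.97 -0.16  0.22] 0.0 2.87
B -0.15 0.095 [ 0.01  0.   -1.02 -0.11  0.25] 0.0 2.83
B -0.16 0.15 [-0.   -0.13 -0.93  0.11  0.26] 0.0 2.82
B -0.16 0.2 [-0.   -0.2  -0.82  0.29  0.26] 0.0 2.82
B -0.2 0.2 [-0.06 -0.29 -0.87  0.34  0.3 ] 0.0 2.77
C -0.117 0.111 [ 0.38  0.04 -0.93 -0.1   0.02] 0.0 3.12
C -0.066 0.05 [ 0.38  0.24 -0.93 -0.3   0.02] 0.0 3.12
C -0.066 0.065 [ 0.38  0.21 -0.91 -0.25  0.02] 0.0 3.12
C -0.11 0.085 [ 0.38  0.1  -0.96 -0.2   0.02] 0.0 3.12
C -0.15 0
[... 758 characters left out ...]
.16] 0.0 2.95
-20 (0.5, -0.2, 0.05) [-0.63  0.2  -1.   -0.31  0.18] 0.0 2.92
-20 (0.5, -0.2, 0.15) [-0.63 -0.01 -0.83  0.07  0.18] 0.0 2.92
-20 (0.4, 0, 0.2) [-0.1  -0.33 -0.9   0.32 -0.16] 0.0 -2.95
-10 (0.52, -0.2, 0.05) [-0.67  0.23 -0.94 -0.23  0.31] 0.0 2.75
-10 (0.5, -0.2, 0.05) [-0.71  0.2  -0.97 -0.23  0.33] 0.0 2.72
-10 (0.5, -0.2, 0.15) [-0.71  0.   -0.81  0.13  0.33] 0.0 2.72
-10 (0.4, 0, 0.2) [-0.24 -0.37 -0.92  0.32  0.04] 0.0 3.09
t 3.68 q [-0.01, -0.146, -0.965, 0.007, 0.295, 2.834] p [0.4582 0.1593 0.1662] pitch 44.7 az 23.6 xaz -66.3 xz 0.001 F [-0.68  0.42  0.52] M [-0.244  0.568 -0.005] w 0.999
riser xy -0.1496 -0.0041
shift cm [ 3.03  1.2  -5.52] turn deg [-2.   4.8 -0.2]
```

```bash
python3 -m creep '-1 3 1.2 -5.5 -2 4.8 -0.2;-1 3 1.2 -5.5 -2 4.8 -0.2;-1 3 1.2 -5.5 -2 4.8 -0.2' 20; python3 -c "
from h import *
rep(); snap('wrist','w1'); delta([*rs(-.066,-.0052),.05],target(23.47,50))
S=get_state()
for y in (-.0342,.0238): print(proj('wrist',[[*rs(-.1025,y),.068],[*rs(-.1025,y),.02],[*rs(-.06,y),.068]],S).round(0).tolist())"
```

```text
time: 3.93
ee_pos: [0.4889, 0.1709, 0.1084]
orientation: [-0.286, 0.785, -0.516, 0.187]
force: [-1.2, -0.1, -0.7]
width: 0.999
t 3.93 q [0.051, 0.032, -0.939, -0.064, 0.227, 2.864] p [0.4889 0.1709 0.1084] pitch 50.1 az 23.5 xaz -66.6 xz -0.001 F [-1.19 -0.07 -0.71] M [-0.198  0.591  0.015] w 0.999
riser xy -0.1167 -0.0057
shift cm [ 4.77  2.08 -5.87] turn deg [-0.1 -0.2  0.1]
[[334.0, 276.0], [324.0, 291.0], [330.0, 203.0]]
[[224.0, 276.0], [235.0, 291.0], [229.0, 203.0]]
```

View pics/w1.png

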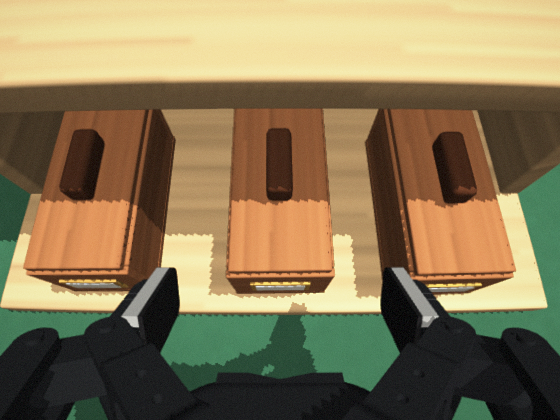

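The box's front top edge spans cols 228–333 at row ~275, where I predicted it, and it is centred between the pads. I go in along the tool axis.

```bash
python3 -m creep '-1 1.6 0.7 -2 0 0 0;-1 3.2 1.4 -3.9 0 0 0;-1 4.2 1.8 -5.2 0 0 0;-1 4.8 2.1 -5.8 0 0 0;-1 4.8 2.1 -5.8 0 0 0;1 4.8 2.1 -5.8 0 0 0;1 4.8 2.1 -5.8 0 0 0;1 4.8 2.1 -5.8 0 0 0;1 4.8 2.1 -5.8 0 0 0;1 4.8 2.1 -5.8 0 0 0;1 4.8 2.1 -5.8 0 0 0;1 4.8 2.1 -5.8 0 0 0' 70; python3 -c "
from h import *
rep()"
```

```text
time: 4.98
ee_pos: [0.5354, 0.1913, 0.0537]
orientation: [-0.286, 0.785, -0.516, 0.188]
force: [-6.8, -3.3, 6.6]
width: 0.671
t 4.98 q [0.099, 0.227, -0.93, -0.26, 0.197, 2.902] p [0.5354 0.1913 0.0537] pitch 50.0 az 23.4 xaz -66.7 xz -0.0 F [-6.8  -3.26  6.57] M [-0.201  0.652 -0.04 ] w 0.671
riser xy -0.0661 -0.0055
```

```bash
python3 -m creep '1 0 0 0.6 0 0 0;1 0 0 1.2 0 0 0;1 0 0 1.2 0 0 0;1 0 0 1.2 0 0 0;1 0 0 1.2 0 0 0' ; python3 -c "
from h import *
rep();rep(); snap('wrist','w2')"
```

```text
time: 5.4
ee_pos: [0.5352, 0.1914, 0.0641]
orientation: [-0.285, 0.786, -0.517, 0.187]
force: [-0.3, -0.3, -7.3]
width: 0.668
t 5.4 q [0.099, 0.203, -0.913, -0.216, 0.197, 2.902] p [0.5352 0.1914 0.0641] pitch 50.2 az 23.4 xaz -66.6 xz -0.001 F [-0.34 -0.31 -7.25] M [-0.705  1.582 -0.004] w 0.668
riser xy -0.0662 -0.0053
t 5.4 q [0.099, 0.203, -0.913, -0.216, 0.197, 2.902] p [0.5352 0.1914 0.0641] pitch 50.2 az 23.4 xaz -66.6 xz -0.001 F [-0.34 -0.31 -7.25] M [-0.705  1.582 -0.004] w 0.668
riser xy -0.0662 -0.0053
```

View pics/w2.png

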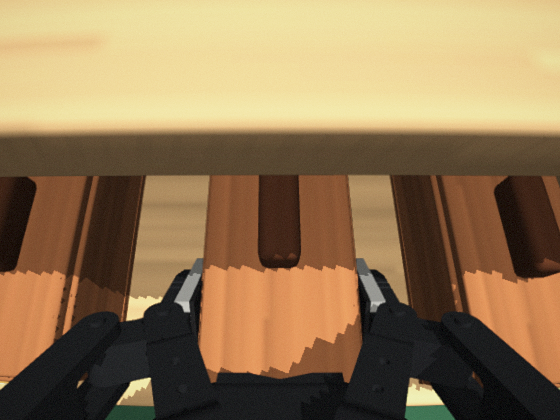

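Hefting gives 7.25 N, about 0.74 kg. That fits brass (6.7–8.6 N) and not wood (about 3.1 N), so the middle box is the heavy one. I pull it out level.

```bash
python3 -m creep '1 -1.5 -0.7 0.7 0 0 0;1 -3 -1.3 1.4 0 0 0;1 -4.5 -2 2.1 0 0 0;1 -6 -2.6 2.8 0 0 0;1 -7.5 -3.3 3.4 0 0 0;1 -8.6 -3.7 4 0 0 0;1 -9.5 -4.1 5 0 0 0;1 -9.5 -4.1 7.5 0 0 0;1 -9.5 -4.1 10 0 0 0;1 -9.5 -4.1 12 0 0 0;1 -9.5 -4.1 12 0 0 0;1 -9.5 -4.1 12 0 0 0' ; python3 -c "
from h import *
rep(); 
snap('wrist','w3');snap('scene','s3')"
```

```text
time: 6.45
ee_pos: [0.4407, 0.1504, 0.1846]
orientation: [-0.286, 0.785, -0.516, 0.188]
force: [0.5, 0.7, -8.7]
width: 0.671
t 6.45 q [-0.012, -0.2, -0.869, 0.249, 0.265, 2.812] p [0.4407 0.1504 0.1846] pitch 50.0 az 23.4 xaz -66.6 xz 0.0 F [ 0.49  0.66 -8.66] M [-0.709  1.659 -0.023] w 0.671
riser xy -0.1692 -0.0053
```

View pics/s3.png

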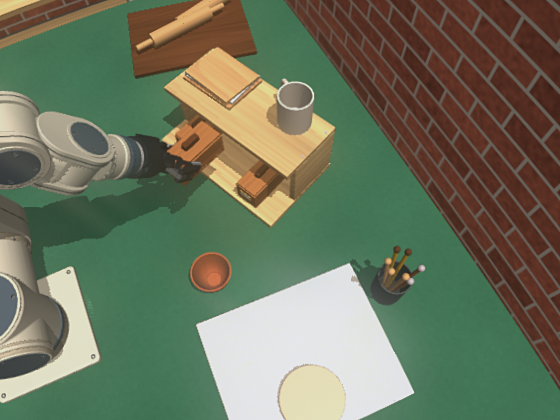

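View pics/w3.png

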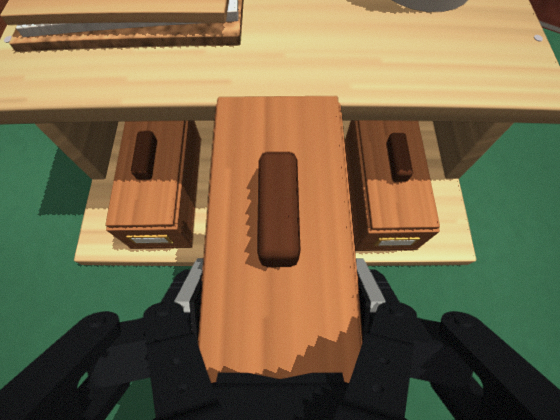

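```bash
python3 - <<'E'
from h import *
s=get_state();d=np.load('pics/w3.npy');W=cloud('wrist',d,s)
p=np.concatenate([W[130:280,225:250].reshape(-1,3),W[130:280,308:330].reshape(-1,3)]);p=p[~np.isnan(p[:,0])]
med=np.median(p,0);p=p[abs(p[:,2]-med[2])<.02];c=p.mean(0);n=np.linalg.svd(p-c,full_matrices=False)[2][2];n*=np.sign(n[2]);print(c,n,np.degrees(np.arccos(n[2])))
E
python3 -m creep '1 1 -2 0 0 0 -3;1 2 -5 0 0 0 -8;1 3 -9 0 0 0 -13;1 4 -13 0 0 0 -18;1 5 -17 0 0 0 -23;1 5 -21 0 0 0 -28;1 5 -25 0 0 0 -33;1 5 -29 -1 0 0 -35.4;1 5 -32 -3 0 0 -35.4;1 5.1 -34 -5 0 0 -35.4;1 5.1 -35 -6.5 0 0 -35.4;1 5.1 -35 -7 0 0 -35.4'; python3 -c "
from h import *
rep();snap('wrist','w4')"
```

```text
[0.46795408 0.16421119 0.2027279 ] [0.00923197 0.00189537 0.99995559] 0.5399935592197185
time: 7.55
ee_pos: [0.4898, -0.2008, 0.1096]
orientation: [0.213, -0.59, 0.733, -0.262]
force: [-0.3, 0.6, -8.2]
width: 0.668
t 7.55 q [-0.712, 0.055, -0.894, -0.004, 0.312, 2.746] p [ 0.4898 -0.2008  0.1096] pitch 50.5 az -12.0 xaz -102.2 xz -0.004 F [-0.33  0.63 -8.24] M [ 0.33   1.789 -0.043] w 0.668
riser xy -0.264 -0.347
```

View pics/w4.png

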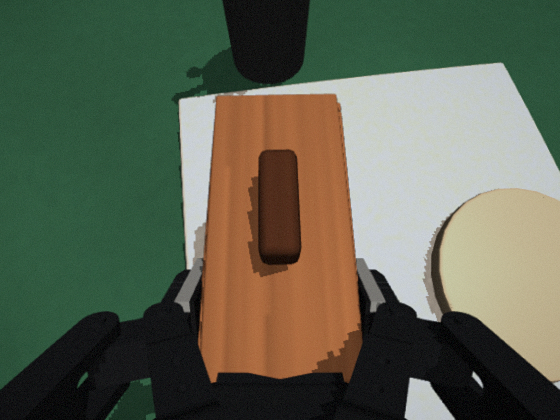

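```bash
python3 -m creep '1 0 0 -1.5 0 0 0;1 0 0 -3 0 0 0;1 0 0 -4.2 0 0 0;1 0 0 -5 0 0 0;1 0 0 -5.2 0 0 0;1 0 0 -5.4 0 0 0;1 0 0 -5.6 0 0 0;1 0 0 -5.6 0 0 0'; python3 -c "
from h import *
rep()"
```

```text
time: 8.27
ee_pos: [0.4918, -0.1993, 0.0586]
orientation: [0.215, -0.591, 0.731, -0.265]
force: [-0.1, -1.1, -7.7]
width: 0.667
t 8.27 q [-0.707, 0.169, -0.983, -0.214, 0.312, 2.747] p [ 0.4918 -0.1993  0.0586] pitch 50.1 az -12.0 xaz -102.0 xz -0.001 F [-0.07 -1.12 -7.7 ] M [0.371 1.736 0.018] w 0.667
riser xy -0.2615 -0.3464
```

```bash
python3 -m creep '1 0 0 -0.2 0 0 0;1 0 0 -0.4 0 0 0;1 0 0 -0.5 0 0 0;1 0 0 -0.5 0 0 0'; python3 -c "
from h import *
rep()"
```

```text
time: 8.6
ee_pos: [0.4915, -0.1995, 0.0532]
orientation: [0.215, -0.591, 0.731, -0.265]
force: [-0.5, -0.4, -8.0]
width: 0.67
t 8.6 q [-0.708, 0.181, -0.991, -0.235, 0.312, 2.747] p [ 0.4915 -0.1995  0.0532] pitch 50.1 az -12.0 xaz -102.0 xz -0.001 F [-0.51 -0.4  -8.02] M [0.357 1.663 0.014] w 0.67
riser xy -0.2619 -0.3465
```

```bash
python3 -m creep '1 0 0 -0.1 0 0 0;1 0 0 -0.2 0 0 0;1 0 0 -0.3 0 0 0;1 0 0 -0.3 0 0 0'; python3 -c "
from h import *
rep()"
```

```text
time: 8.93
ee_pos: [0.4927, -0.1999, 0.0527]
orientation: [0.216, -0.591, 0.73, -0.267]
force: [-13.3, 5.3, 19.3]
width: 0.667
t 8.93 q [-0.708, 0.186, -0.995, -0.248, 0.314, 2.747] p [ 0.4927 -0.1999  0.0527] pitch 49.8 az -12.0 xaz -102.0 xz 0.0 F [-13.28   5.26  19.33] M [0.819 0.62  0.371] w 0.667
riser xy -0.261 -0.3474
```

Contact with the board is made. I ease off and open.

```bash
python3 -m creep '1 0 0 0.2 0 0 0;0.2 0 0 0.2 0 0 0;-0.5 0 0 0.2 0 0 0;-1 0 0 0.2 0 0 0;-1 0 0 0.2 0 0 0;-1 0 0 0.2 0 0 0;-1 0 0 0.2 0 0 0'; python3 -c "
from h import *
rep();snap('wrist','w5')"
```

```text
time: 9.52
ee_pos: [0.4919, -0.1997, 0.0526]
orientation: [0.215, -0.591, 0.731, -0.265]
force: [0.5, -0.8, 0.6]
width: 1.003
t 9.52 q [-0.708, 0.184, -0.992, -0.239, 0.312, 2.747] p [ 0.4919 -0.1997  0.0526] pitch 50.1 az -12.0 xaz -102.0 xz -0.001 F [ 0.55 -0.84  0.64] M [0.14  0.546 0.025] w 1.003
riser xy -0.2616 -0.3469
```

View pics/w5.png

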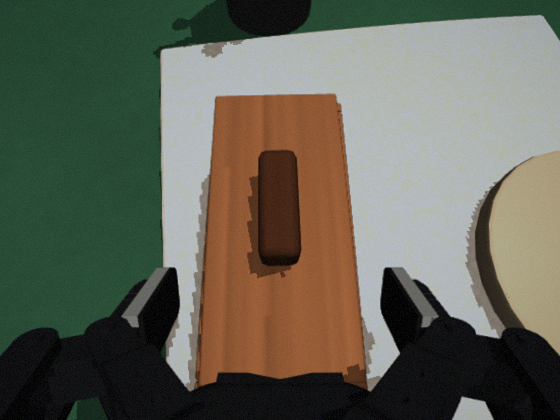

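```bash
cat > lid.py <<'E'
from h import *
import sys
fn,z0,cx,cy=sys.argv[1],*map(float,sys.argv[2:5])
E
python3 - <<'E'
from h import *
s=get_state();W=cloud('wrist',np.load('pics/w5.npy'),s)
im=cv2.imread('pics/w5.png')
g=W[150:265,255:302].reshape(-1,3);print(np.nanpercentile(g[:,2],[5,50,95]))
m=(W[...,2]>.083)&(W[...,2]<.097);m[:140]=0;m[280:]=0;m[:,:240]=0;m[:,315:]=0
p=W[m];r=cv2.minAreaRect((p[:,:2]*1e3).astype(np.float32));print('grip',r,np.median(p,0))
m=(abs(W[...,2]-.073)<.004);m[:85]=0;m[375:]=0;m[:,:195]=0;m[:,360:]=0
p=W[m];r=cv2.minAreaRect((p[:,:2]*1e3).astype(np.float32));print('plate',r,p.mean(0))
E
python3 -m creep '-1 -1.5 0.3 1.8 0 0 0;-1 -3 0.7 3.7 0 0 0;-1 -5 1 6 0 0 0;-1 -5 1 9 0 0 0;-1 -5 1 12 0 0 0;-1 -5 1 14 0 0 0;-1 -5 1 14 0 0 0'; python3 -c "
from h import *
rep();
az=-12;a=np.radians(az)
x=np.array([np.sin(a),-np.cos(a),0]);z=np.array([0,0,-1.]);R=Ro.from_matrix(np.c_[x,np.cross(z,x),z]);delta([.513,-.205,.2],R)"
```

```text
[0.07311059 0.08886964 0.09009071]
grip ((517.2174682617188, -204.8687744140625), (13.894800186157227, 39.63177490234375), 79.43944549560547) [ 0.514497   -0.20431779  0.08908403]
plate ((519.225830078125, -205.32583618164062), (55.24935531616211, 113.82816314697266), 79.10176849365234) [ 0.50922336 -0.20321196  0.0733505 ]
time: 10.15
ee_pos: [0.443, -0.1909, 0.1976]
orientation: [0.215, -0.591, 0.729, -0.269]
force: [0.9, -0.8, 0.7]
width: 0.997
t 10.15 q [-0.791, -0.171, -0.807, 0.317, 0.361, 2.675] p [ 0.443  -0.1909  0.1976] pitch 49.7 az -12.3 xaz -102.0 xz 0.004 F [ 0.92 -0.8   0.74] M [ 0.092  0.507 -0.014] w 0.997
riser xy -0.303 -0.3193
shift cm [ 7.   -1.41  0.24] turn deg [ 8.6 39.4 -0. ]
```

```bash
cat >> h.py <<'E'
def down(xaz):
    a=np.radians(xaz);x=np.array([np.cos(a),np.sin(a),0]);z=np.array([0,0,-1.]);return Ro.from_matrix(np.c_[x,np.cross(z,x),z])
E
python3 -c "
from h import *
delta([.517,-.205,.15],down(-100.6))"
```

```text
shift cm [ 7.4  -1.41 -4.76] turn deg [ 8.1 39.5  1.3]
```

```bash
python3 -m creep '-0.2 3 -0.6 0 4 20 0.6;-0.2 3 -0.6 0 4 20 0.6;-0.2 5 -1 0 4 20 0.6;-0.2 7.4 -1.4 0 8.1 39.5 1.3;-0.2 7.4 -1.4 -2 8.1 39.5 1.3;-0.2 7.4 -1.4 -4.7 8.1 39.5 1.3;-0.2 7.4 -1.4 -4.7 8.1 39.5 1.3;-0.2 7.4 -1.4 -4.7 8.1 39.5 1.3' 40; python3 -c "
from h import *
rep();s=get_state();im,d,_=snap('wrist','w6');W=cloud('wrist',d,s)
m=(W[...,2]>.083)&(W[...,2]<.097)
n,l,st,ce=cv2.connectedComponentsWithStats(m.astype(np.uint8))
for i in range(1,n):
  if st[i,4]>200:
    p=W[l==i];print(st[i],cv2.minAreaRect((p[:,:2]*1e3).astype(np.float32)))
delta([.517,-.205,.095],down(-100.6))"
```

```text
time: 10.82
ee_pos: [0.5157, -0.203, 0.142]
orientation: [-0.002, -0.638, 0.77, 0.006]
force: [-0.9, 0.1, -0.1]
width: 0.6
t 10.82 q [-0.527, 0.327, -0.164, 1.093, 0.001, 2.802] p [ 0.5157 -0.203   0.142 ] pitch 89.2 az 144.1 xaz -100.7 xz -0.006 F [-0.9   0.06 -0.08] M [-0.011  0.049  0.   ] w 0.6
riser xy -0.2411 -0.3594
[ 270  199   26   70 1732] ((518.5116577148438, -205.23716735839844), (13.89594554901123, 39.99185562133789), 78.9299545288086)
shift cm [ 0.15 -0.18 -4.92] turn deg [-0.3 -0.4  0.2]
```

View pics/w6.png

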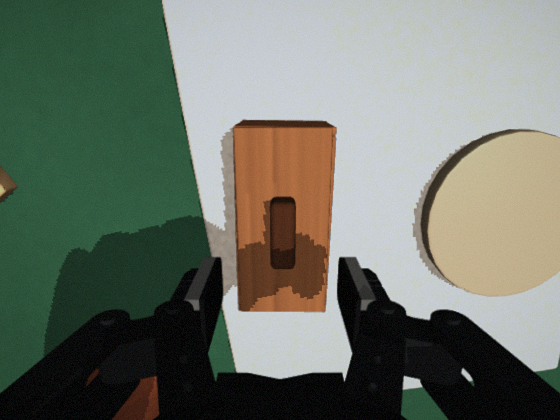

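```bash
python3 -m creep '-0.2 0.2 -0.2 -2 0 0 0;-0.2 0.2 -0.2 -3.8 0 0 0;-0.2 0.2 -0.2 -4.4 0 0 0;-0.2 0.2 -0.2 -4.4 0 0 0;-0.2 0.2 -0.2 -4.4 0 0 0' 40; python3 -c "
from h import *
rep();delta([.518,-.205,.0945],down(-100.6))"
```

```text
time: 11.28
ee_pos: [0.5174, -0.2056, 0.1033]
orientation: [-0.0, -0.637, 0.77, 0.003]
force: [-0.5, -0.3, -0.3]
width: 0.604
t 11.28 q [-0.529, 0.356, -0.227, 0.993, 0.001, 2.8] p [ 0.5174 -0.2056  0.1033] pitch 89.7 az 140.1 xaz -100.8 xz -0.003 F [-0.46 -0.27 -0.35] M [-0.009 -0.037 -0.013] w 0.604
riser xy -0.2406 -0.3624
shift cm [ 0.06  0.06 -0.88] turn deg [-0.2 -0.2  0.2]
```

```bash
python3 -m creep '-0.2 0 0 -0.8 0 0 0;-0.2 0 0 -0.8 0 0 0;1 0 0 -0.8 0 0 0;1 0 0 -0.8 0 0 0;1 0 0 -0.8 0 0 0;1 0 0 -0.8 0 0 0;1 0 0 -0.8 0 0 0;1 0 0 -0.8 0 0 0;1 0 0 -0.8 0 0 0' 40; python3 -c "
from h import *
rep()"
```

```text
time: 12.03
ee_pos: [0.5178, -0.2056, 0.0937]
orientation: [-0.001, -0.638, 0.77, 0.004]
force: [-1.1, 0.1, 5.7]
width: 0.155
t 12.03 q [-0.529, 0.366, -0.239, 0.974, 0.0, 2.801] p [ 0.5178 -0.2056  0.0937] pitch 89.6 az 146.1 xaz -100.8 xz -0.003 F [-1.06  0.11  5.75] M [ 0.068  0.096 -0.036] w 0.155
riser xy -0.2402 -0.3626
```

```bash
python3 -m creep '1 0 0 0.7 0 0 0;1 0 0 2 0 0 0;1 0 0 4 0 0 0;1 0 0 7 0 0 0;1 0 0 8 0 0 0;1 0 0 8 0 0 0'; python3 -c "
from h import *
rep();snap('wrist','w7');snap('scene','s7');delta([.605,-.36,.17],down(-3.7))"
```

```text
time: 12.53
ee_pos: [0.5187, -0.206, 0.176]
orientation: [-0.0, -0.638, 0.77, 0.002]
force: [0.2, 0.5, -0.8]
width: 0.154
t 12.53 q [-0.529, 0.306, -0.103, 1.165, 0.001, 2.801] p [ 0.5187 -0.206   0.176 ] pitch 89.8 az 140.8 xaz -100.8 xz -0.002 F [ 0.17  0.5  -0.84] M [-0.011 -0.022  0.004] w 0.154
riser xy -0.2396 -0.3633
shift cm [  8.75 -15.46  -0.29] turn deg [ 0.1 -0.5 97.1]
```

View pics/w7.png

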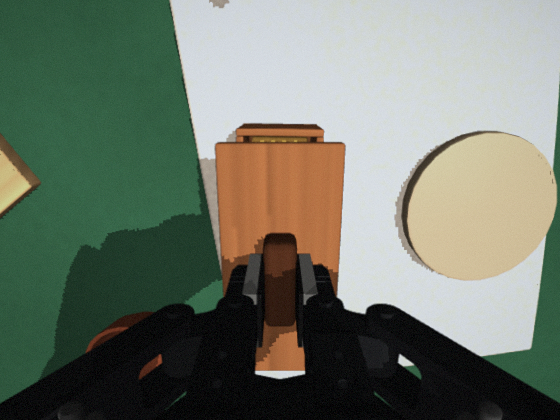

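View pics/s7.png

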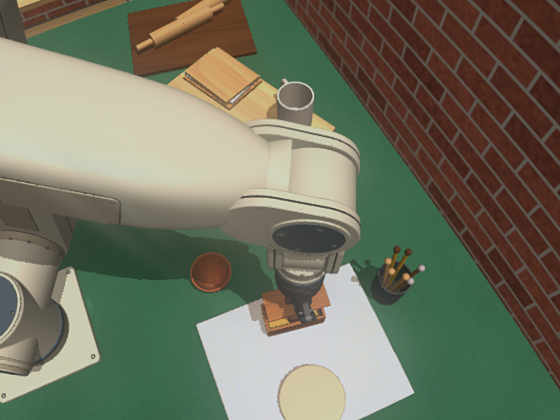

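The lid is in the fingers, and a gold strip shows in the open box near (140, 280), so this is the brass stamp. I carry the lid to the far part of the board.

```bash
python3 -m creep '1 2 -3 0 0 0 7;1 4 -6 0 0 0 14;1 6 -9 0 0 0 21;1 8 -12 0 0 0 28;1 8.7 -15.4 0 0 0 35;1 8.7 -15.4 0 0 0 42;1 8.7 -15.4 0 0 0 49;1 8.7 -15.4 0 0 0 56;1 8.7 -15.4 -2 0 0 63;1 8.7 -15.4 -4 0 0 70;1 8.7 -15.4 -6 0 0 77;1 8.7 -15.4 -7 0 0 84'; python3 -m creep '1 0 0 -1 0 0 7;1 0 0 -2 0 0 13;1 0 0 -3 0 0 13;1 0 0 -3 0 0 13'; python3 -c "
from h import *
rep();im,d,s=snap('wrist','w8');delta([.605,-.36,.047],down(-3.7))
top=capture('top')"
```

```text
time: 13.63
ee_pos: [0.6031, -0.3584, 0.0983]
orientation: [0.002, 0.99, -0.143, -0.005]
force: [0.3, -0.5, -1.0]
width: 0.151
time: 13.97
ee_pos: [0.6032, -0.3585, 0.0694]
orientation: [0.002, 0.999, -0.035, -0.004]
force: [-0.6, 0.2, -1.0]
width: 0.149
t 13.97 q [-0.652, 0.606, 0.117, 1.086, -0.008, 0.987] p [ 0.6032 -0.3585  0.0694] pitch 89.5 az -154.4 xaz -4.0 xz -0.008 F [-0.59  0.22 -1.01] M [-0.007  0.023  0.047] w 0.149
riser xy -0.2228 -0.5368
shift cm [ 0.13 -0.12 -2.39] turn deg [ 0.3 -0.4  0.3]
```

View pics/w8.png

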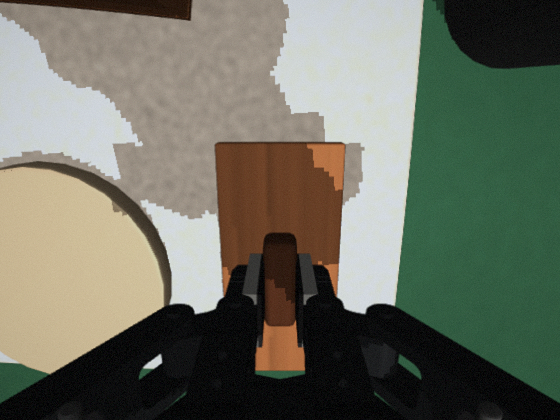

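```bash
python3 -m creep '1 0 0 -1 0 0 0;1 0 0 -1.7 0 0 0;1 0 0 -2.1 0 0 0;1 0 0 -2.3 0 0 0;1 0 0 -2.4 0 0 0;1 0 0 -2.4 0 0 0'; python3 -c "
from h import *
rep()"
```

```text
time: 14.57
ee_pos: [0.6046, -0.3595, 0.0492]
orientation: [0.004, 0.999, -0.033, -0.002]
force: [-0.1, -0.7, -0.5]
width: 0.151
t 14.57 q [-0.652, 0.62, 0.089, 1.038, -0.008, 0.984] p [ 0.6046 -0.3595  0.0492] pitch 89.5 az -118.3 xaz -3.8 xz -0.003 F [-0.06 -0.72 -0.52] M [ 0.036 -0.007 -0.018] w 0.151
riser xy -0.2219 -0.5383
```

```bash
python3 -m creep '1 0 0 -0.1 0 0 0;1 0 0 -0.2 0 0 0;1 0 0 -0.3 0 0 0;1 0 0 -0.3 0 0 0'; python3 -c "
from h import *
rep()"
```

```text
time: 14.9
ee_pos: [0.6047, -0.3596, 0.0468]
orientation: [0.004, 0.999, -0.033, -0.002]
force: [-1.2, 0.6, 2.3]
width: 0.152
t 14.9 q [-0.652, 0.622, 0.085, 1.032, -0.008, 0.984] p [ 0.6047 -0.3596  0.0468] pitch 89.5 az -112.5 xaz -3.8 xz -0.003 F [-1.25  0.58  2.3 ] M [ 0.086  0.113 -0.002] w 0.152
riser xy -0.2218 -0.5385
```

```bash
python3 -m creep '0 0 0 0 0 0 0;0 0 0 0 0 0 0;0 0 0 0 0 0 0;0 0 0 0.5 0 0 0;0 0 0 2 0 0 0;0 0 0 5 0 0 0;0 0 0 9 0 0 0;0 0 0 13 0 0 0;0 0 0 13 0 0 0'; python3 -c "
from h import *
rep();im,d,s=snap('wrist','w9');W=cloud('wrist',d,s)
m=abs(W[...,2]-.026)<.003
print(W[m].shape); delta([.517,-.206,.2],down(-11))"
```

```text
time: 15.65
ee_pos: [0.6067, -0.361, 0.1858]
orientation: [0.007, 0.999, -0.033, 0.003]
force: [1.1, -0.4, 2.1]
width: 0.498
t 15.65 q [-0.652, 0.543, 0.306, 1.32, -0.008, 0.984] p [ 0.6067 -0.361   0.1858] pitch 89.1 az -68.2 xaz -3.8 xz 0.007 F [ 1.14 -0.38  2.08] M [0.014 0.008 0.004] w 0.498
riser xy -0.2206 -0.5405
(8565, 3)
shift cm [-8.92 15.46  1.8 ] turn deg [ 0.8  0.1 -7.2]
```

View pics/w9.png

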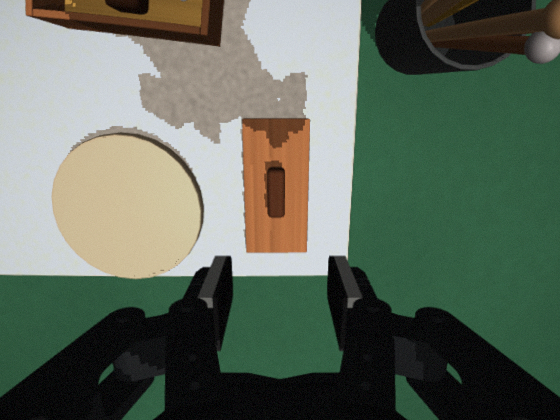

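The lid lies flat at (190, 275), clear of the bat and the board's edge. Back to the open box.

```bash
python3 -m creep '-0.1 -3 5 1.5 0 0 -4;-0.1 -6 10 1.5 0 0 -7.2;-0.1 -8.9 15.4 1.5 0 0 -7.2;-0.1 -8.9 15.4 0 0 0 -7.2;-0.1 -8.9 15.4 -1 0 0 -7.2;-0.1 -8.9 15.4 -1 0 0 -7.2;-0.1 -8.9 15.4 -1 0 0 -7.2'; python3 -c "
from h import *
rep();im,d,s=snap('wrist','w10');W=cloud('wrist',d,s)
m=(abs(W[...,2]-.058)<.004);n,l,st,ce=cv2.connectedComponentsWithStats(m.astype(np.uint8))
for i in range(1,n):
  if st[i,4]>150:
    p=W[l==i];print('handle',st[i],cv2.minAreaRect((p[:,:2]*1e3).astype(np.float32)),np.median(p,0))
m=(abs(W[...,2]-.067)<.004);n,l,st,ce=cv2.connectedComponentsWithStats(m.astype(np.uint8))
for i in range(1,n):
  if st[i,4]>150:
    p=W[l==i];print('rim',st[i],cv2.minAreaRect((p[:,:2]*1e3).astype(np.float32)))
"
```

```text
time: 16.28
ee_pos: [0.5153, -0.205, 0.1663]
orientation: [0.004, 0.995, -0.095, -0.002]
force: [-0.0, -0.6, 1.2]
width: 0.547
t 16.28 q [-0.526, 0.305, -0.131, 1.136, -0.008, 1.236] p [ 0.5153 -0.205   0.1663] pitch 89.5 az -127.4 xaz -10.9 xz -0.004 F [-0.05 -0.57  1.17] M [-0.005 -0.068 -0.036] w 0.547
riser xy -0.2422 -0.361
handle [   0    0  119   89 1480] ((399.765869140625, -75.45026397705078), (85.16426849365234, 42.84177017211914), 1.2116334438323975) [ 0.39746487 -0.08132142  0.05813459]
handle [526 162  34  81 588] ((700.3480224609375, -234.6256103515625), (59.3365478515625, 17.23295783996582), 76.91800689697266) [ 0.69600823 -0.22729479  0.05798993]
handle [194 167 177   6 401] ((521.9992065429688, -176.54324340820312), (1.4697414636611938, 118.37319946289062), 78.4781723022461) [ 0.52095783 -0.17601276  0.05805666]
handle [ 199  179  165   67 1018] ((515.5521850585938, -206.16574096679688), (46.878997802734375, 111.22758483886719), 78.5958023071289) [ 0.51245174 -0.22426895  0.05814608]
handle [ 263  184   34   47 1517] ((515.3544311523438, -204.01332092285156), (34.158607482910156, 23.580490112304688), 78.45646667480469) [ 0.51549766 -0.20235434  0.05809041]
rim [ 190  170  184   84 4101] ((515.9249877929688, -204.68875122070312), (59.0575065612793, 120.6200942993164), 78.67420959472656)
rim [534 171  26  77 562] ((698.359375, -237.67478942871094), (55.61326217651367, 14.015592575073242), 83.9614028930664)
```

View pics/w10.png

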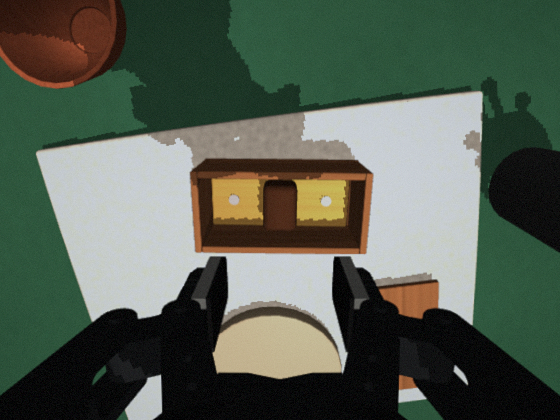

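```bash
python3 -m creep '-0.1 0 0.1 -3 0 0 -0.6;-0.1 0 0.1 -6 0 0 -0.6;-0.1 0 0.1 -8 0 0 -0.6;-0.1 0 0.1 -9 0 0 -0.6;-0.1 0 0.1 -9.6 0 0 -0.6;-0.1 0 0.1 -9.6 0 0 -0.6;-0.1 0 0.1 -9.6 0 0 -0.6'; python3 -c "
from h import *
rep();im,d,s=snap('wrist','w11');delta([.5155,-.2045,.0565],down(-11.4))"
```

```text
time: 16.92
ee_pos: [0.5164, -0.2053, 0.071]
orientation: [0.004, 0.995, -0.101, -0.002]
force: [0.6, -0.7, -0.3]
width: 0.551
t 16.92 q [-0.525, 0.381, -0.281, 0.908, -0.008, 1.248] p [ 0.5164 -0.2053  0.071 ] pitch 89.5 az -117.9 xaz -11.6 xz -0.002 F [ 0.55 -0.73 -0.26] M [ 0.023  0.031 -0.066] w 0.551
riser xy -0.2414 -0.3617
shift cm [-0.09  0.07 -1.49] turn deg [ 0.4 -0.2  0.2]
```

View pics/w11.png

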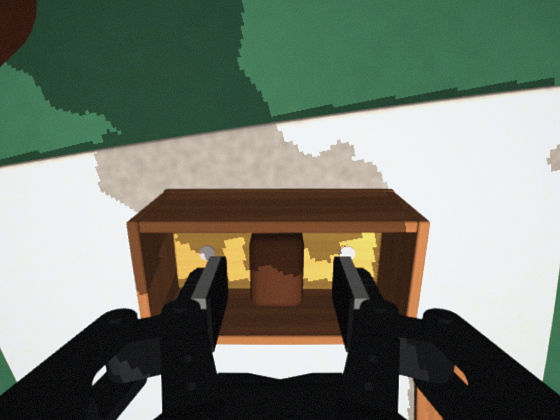

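The handle (cols 250–303) is between the pads, and the fingers are clear of the walls. I lower and grip.

```bash
python3 -m creep '-0.1 -0.1 0.1 -0.7 0 0 0;-0.1 -0.1 0.1 -1.3 0 0 0;-0.1 -0.1 0.1 -1.3 0 0 0;1 -0.1 0.1 -1.3 0 0 0;1 -0.1 0.1 -1.3 0 0 0;1 -0.1 0.1 -1.3 0 0 0;1 -0.1 0.1 -1.3 0 0 0;1 -0.1 0.1 -1.3 0 0 0;1 -0.1 0.1 -1.3 0 0 0' 60; python3 -c "
from h import *
rep()"
```

```text
time: 17.72
ee_pos: [0.5148, -0.2035, 0.0577]
orientation: [0.004, 0.995, -0.101, -0.002]
force: [-1.8, 0.6, 4.8]
width: 0.268
t 17.72 q [-0.524, 0.391, -0.305, 0.875, -0.008, 1.249] p [ 0.5148 -0.2035  0.0577] pitch 89.5 az -120.3 xaz -11.6 xz -0.003 F [-1.76  0.57  4.75] M [ 0.241  0.165 -0.023] w 0.268
riser xy -0.2422 -0.3595
```

```bash
python3 -m creep '1 0 0 0.5 0 0 0;1 0 0 1.2 0 0 0;1 0 0 2.2 0 0 0;1 0 0 3.5 0 0 0;1 0 0 5 0 0 0;1 0 0 7 0 0 0;1 0 0 9 0 0 0;1 0 0 10 0 0 0;1 0 0 10 0 0 0'; python3 -c "
from h import *
rep();snap('wrist','w12');snap('scene','s12');delta([.474,-.3675,.16],down(-11.4))"
```

```text
time: 18.47
ee_pos: [0.5155, -0.2041, 0.16]
orientation: [0.005, 0.995, -0.101, -0.0]
force: [0.7, 0.2, -5.2]
width: 0.267
t 18.47 q [-0.524, 0.306, -0.147, 1.115, -0.008, 1.249] p [ 0.5155 -0.2041  0.16  ] pitch 89.5 az -97.1 xaz -11.6 xz 0.001 F [ 0.75  0.2  -5.25] M [-0.005 -0.028 -0.031] w 0.267
riser xy -0.2417 -0.3602
shift cm [ -4.05 -16.4    0.29] turn deg [ 0.4 -0.3  0.2]
```

View pics/w12.png

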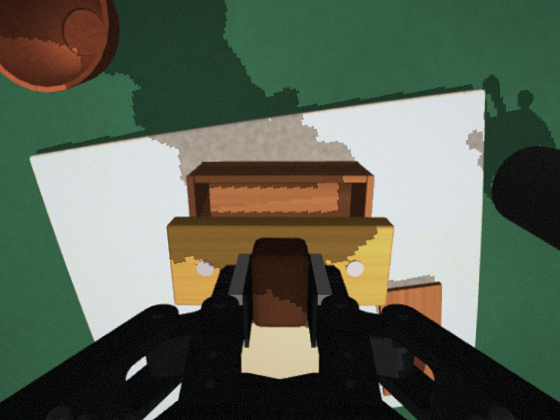

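```bash
python3 -m creep '1 -0.7 -2.5 0 0 0 0;1 -1.5 -6 0 0 0 0;1 -2.5 -10 0 0 0 0;1 -3.4 -13.5 0 0 0 0;1 -4 -16.4 0 0 0 0;1 -4 -16.4 -1 0 0 0;1 -4 -16.4 -3 0 0 0;1 -4 -16.4 -5 0 0 0;1 -4 -16.4 -6.5 0 0 0;1 -4 -16.4 -7.5 0 0 0;1 -4 -16.4 -8 0 0 0;1 -4 -16.4 -8 0 0 0'; python3 -c "
from h import *
rep();s=get_state();im,d,s=snap('wrist','w13');snap('top','t13')"
```

```text
time: 19.57
ee_pos: [0.4741, -0.3668, 0.0757]
orientation: [0.003, 0.995, -0.101, -0.003]
force: [-0.0, -0.2, -5.6]
width: 0.266
t 19.57 q [-0.795, 0.442, -0.164, 0.966, -0.008, 0.978] p [ 0.4741 -0.3668  0.0757] pitch 89.5 az -144.2 xaz -11.6 xz -0.006 F [-0.01 -0.24 -5.6 ] M [0.047 0.015 0.013] w 0.266
riser xy -0.3445 -0.4931
```

View pics/w13.png

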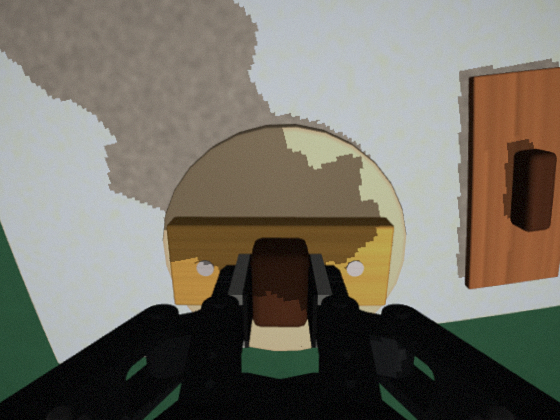

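```bash
python3 -m creep '1 0 0 -0.2 0 0 0;1 0 0 -0.4 0 0 0;1 0 0 -0.5 0 0 0;1 0 0 -0.6 0 0 0;1 0 0 -0.6 0 0 0'; python3 -c "
from h import *
rep()"
```

```text
time: 20.08
ee_pos: [0.4746, -0.3675, 0.0714]
orientation: [0.004, 0.995, -0.101, -0.002]
force: [0.2, -0.6, -4.6]
width: 0.268
t 20.08 q [-0.795, 0.446, -0.171, 0.953, -0.008, 0.978] p [ 0.4746 -0.3675  0.0714] pitch 89.5 az -124.3 xaz -11.6 xz -0.003 F [ 0.16 -0.57 -4.56] M [ 0.012 -0.021  0.021] w 0.268
riser xy -0.3443 -0.4938
```

```bash
python3 -m creep '1 0 0 -0.1 0 0 0;1 0 0 -0.2 0 0 0;1 0 0 -0.3 0 0 0;1 0 0 -0.3 0 0 0'; python3 -c "
from h import *
rep()"
```

```text
time: 20.42
ee_pos: [0.4746, -0.3676, 0.0688]
orientation: [0.004, 0.995, -0.101, -0.002]
force: [-1.4, 1.8, 0.2]
width: 0.266
t 20.42 q [-0.795, 0.448, -0.174, 0.947, -0.008, 0.978] p [ 0.4746 -0.3676  0.0688] pitch 89.5 az -121.9 xaz -11.6 xz -0.003 F [-1.44  1.83  0.21] M [ 0.237  0.237 -0.027] w 0.266
riser xy -0.3443 -0.4939
```

```bash
python3 -m creep '1 0 0 0 0 0 0;1 0 0 0 0 0 0;-0.1 0 0 0 0 0 0;-0.1 0 0 0 0 0 0;-0.1 0 0 0 0 0 0;-0.1 0 0 0.5 0 0 0;-0.1 0 0 2.5 0 0 0;-0.1 0 0 6 0 0 0;-0.1 0 0 10 0 0 0;-0.1 0 0 13 0 0 0;-0.1 -5 3 13 0 0 0;-0.1 -5 3 13 0 0 0'; python3 -c "
from h import *
rep();snap('wrist','w14');snap('scene','s14');im,d,s=snap('top','t14');W=cloud('top',d)
print('box',len(W)); 
for k,y in ((-1,-.1033),(1,.1053)):
  r=np.c_[(W[...,:2].reshape(-1,2)-O0)@EX,(W[...,:2].reshape(-1,2)-O0)@EY,W[...,2].reshape(-1)]
  p=r[(abs(r[:,1]-y)<.04)&(abs(r[:,2]-.074)<.004)&(r[:,0]<0)&(r[:,0]>-.15)]
  print(k,len(p),np.round(np.percentile(p,[1,50,99],axis=0)*1e3,1).tolist() if len(p) else '')"
```

```text
time: 21.42
ee_pos: [0.4239, -0.3372, 0.2011]
orientation: [0.005, 0.995, -0.101, -0.001]
force: [0.2, -0.9, -0.7]
width: 0.546
t 21.42 q [-0.823, 0.26, -0.103, 1.202, -0.008, 0.95] p [ 0.4239 -0.3372  0.2011] pitch 89.4 az -102.1 xaz -11.5 xz -0.0 F [ 0.23 -0.89 -0.73] M [0.013 0.023 0.033] w 0.546
riser xy -0.3788 -0.4459
box 420
-1 593 [[-101.9, -129.8, 70.1], [-76.1, -103.0, 73.4], [-44.7, -76.5, 77.8]]
1 570 [[-99.5, 78.8, 70.3], [-74.8, 104.8, 73.8], [-44.9, 132.8, 77.7]]
```

View pics/w14.png

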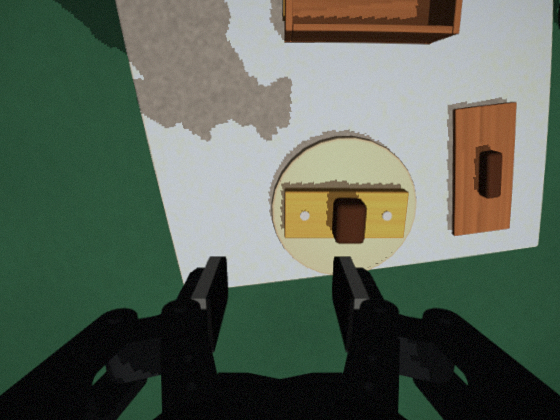

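View pics/s14.png

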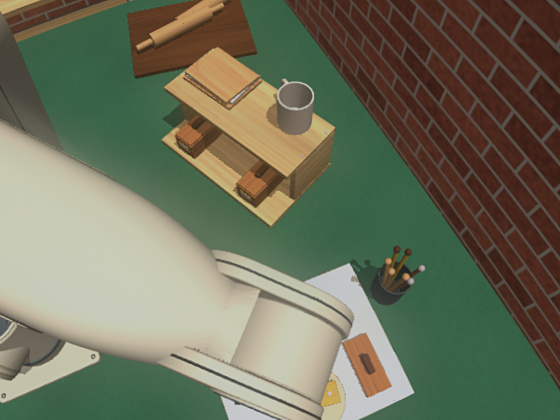

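View pics/t14.png

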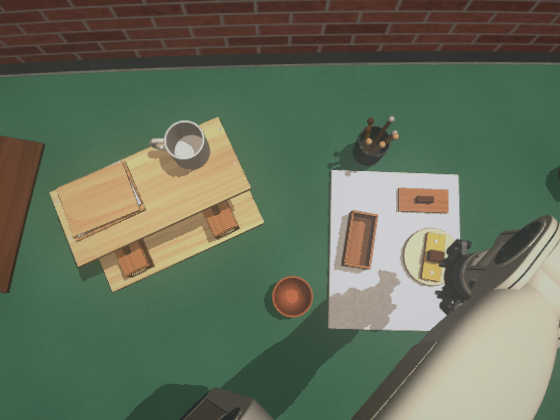

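The stamp is on the bat at (215, 345) in the wrist view, and the open box and flat lid are on the board. The top view shows the other two boxes, the cup, the pot and the jar unmoved. I let the arm settle and hand in.

```bash
python3 -m creep '-0.1 0 0 1 0 0 0;-0.1 0 0 1 0 0 0;-0.1 0 0 1 0 0 0;-0.1 0 0 1 0 0 0'; python3 -c "
from rig import *
print(job_done())"
```

```text
time: 21.9
ee_pos: [0.4251, -0.3379, 0.2082]
orientation: [0.004, 0.995, -0.101, -0.002]
force: [-0.1, -0.0, -0.6]
width: 0.553
the job is handed in; nothing more can be done
None
```

I handed the job in at about 22 s, and my last checks found everything where it should be; the hand-in gives no verdict.

- **Finding the brass stamp:** I hefted only the middle box. It read 7.3–8.7 N, which matches brass (about 7.7 N) and not wood (about 3.1 N). After opening, brass showed inside.
- **The moves:** I set that box, shut and level, on the white board and laid its lid flat, grip up, on the far part of the board. Then I lifted the stamp out (5.3 N) and lowered it onto the bat in the fingers until it just carried its own weight.
- **Last pictures:** The stamp lies near the middle of the bat, and the open box and flat lid are on the board clear of it. The other two boxes are shut and within about 1 mm of where they started. The cup, the pot and the jar look unmoved, and the gripper is clear of everything.

Setting the box down briefly pressed it on the board with about 27 N, more than I intended. No check failed or disagreed.

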